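# Clamp the reading rest's tube with its U-bolt and drop the keeper

## Robot

A 6-joint arm with a two-finger parallel gripper is mounted at the origin on the work surface. World frame = base frame: x ahead of the robot, y to its left, z up, the work surface at z = 0. Lengths are in m, angles in rad, forces in N, time in s.
With the tool pointing down it reaches from about 0.25 to 0.725 m from the base axis. Payload 4 kg.
Tool frame: the origin (TCP) lies on the front face of the gripper's body, between the roots of the fingers; the fingertips stand 73 mm ahead of it and the grasp point (between the pads) lies 54 mm ahead of it; z points along the fingers, y is the line along which they close (so a half turn about z gives the same grasp; the last joint's range is limited). The gripper opens to 85 mm and grips with 20 to 120 N. Pads are 22 mm wide; open, the fingers measure 114 mm over their backs; the gripper's body (76 mm by 85 mm) begins 54 mm behind the grasp point. The pads swing forward as they close: fully open they stand 13 mm farther back than shut.
Start: joints at [1.248, 0.241, 0.005, 1.335, 0, 1.571], TCP at [0.159, 0.474, 0.304] pointing down, gripper open.
Joint ranges: [-2.72, 2.72], [-1.05, 1.87], [-1.09, 1.28], [-1.99, 2.15], [-1.42, 1.44], [-3.14, 3.14]. Speed limits (rad/s): [2.79, 2.79, 3.14, 3.14, 3.14, 3.14].

## Interface

Orientations are given as a unit quaternion [x, y, z, w].
In Python, from workcell import bot gives the robot as it stands. The module is installed in compiled form; this text tells all that it offers.
- The arm moves only by the tool step_arm, never from a script. Its argument "rows" is a list of rows, each a list of 2 entries, a list of its own where there are three numbers: the shift along the tool's x, y, z in mm, then the turn about the tool's z in degrees. A call has 1 to 12 rows; each row is the pose to reach, as a shift and turn from the pose commanded when the call began, along the tool's axes at that moment; what a row does not reach only later rows make up. A row lasts 1/8 s, in which the tool goes at most 62.5 mm and 10.7 degrees, less where a joint would pass 70% of its speed; a pose out of reach is approached as far as the arm can. A call with a gripper value outside its range is refused whole. "claw" is the gripper's target within -1 to 1 (shut at 1, half-way at 0, fully open at -1), set as the call begins (left out, the last holds). The fingers move at their own pace and stop on an object; the grip force is fixed at half the most. Time passes only in rows, so rows that repeat a pose let the fingers close. It gives the time, the measured TCP pose, the force, the opening and the grip force at its end, in the units of the state.
- bot.get_obs(): the state, without advancing time (a new reading comes with each control period).
- bot.camera(name): name is "scene" or "top"; returns (picture, depth): 384x512x3 uint8, red, green, blue; 384x512 float32, m along the optical axis (not along the pixel's ray), 0 where there is no reading.
- bot.camera_params(name): a dict with "fx", "fy", "cx", "cy" (pixels), "pose" (4x4, takes a point from camera to world coordinates). Camera axes: x right, y up, looking along -z (the intrinsics and any distortion apply to the point x, -y, -z); pixel columns grow to the right and rows downward; lengths in m; the calibration is good to about 2 mm. A picture is of the moment at which its call begins. camera_params takes no time and is no camera call.
- bot.job_done(): hands the job in; it is judged then, once.
Trained networks look in the newest picture that a camera, given by its name, has taken for a name from the list of things; names that differ only in an ending like _2 or _b are one class to them, and where a whole thing is asked for, a point or a joint stands for the part that bears it (a point fixed in the world has none). Each returns a list of dicts, best first, with "score" (0 to 1); they miss things now and then, are a little off and sometimes report something else, mostly with a low value. They report only what shows in the picture. A call takes as long as a camera call.
- bot.trace(target, camera): "pixels" (384x512 bool, what is visible of it) and "uv" ([column, row] in pixels, amid what is visible of it).
The state is a dict: "clock": time; "joint_pos": joint angles; "joint_vel": joint speeds; "tau": joint torques, N m; "eef_pos": TCP position; "tool_rot": TCP orientation; "ft_force": force on the tool from outside, world axes, zero at the start; "ft_torque": the same for the moment, N m; "grip_width": finger opening in m; "grasp_force": force on a finger pad.
Only numpy, scipy, OpenCV 4.12 (cv2) and the standard library are available. Lean on these libraries where they do the work, as an engineer would, in place of code of your own. Each camera call takes 0.05 s, during which the arm holds its last target. There are 200 camera calls.

## Task

Take the square U-bolt out of the wooden block, pass its two legs down either side of the reading rest's tube and through both holes of the bracket plate, and press it fully home on the tube. Then tip the brass keeper bar over so that it drops flat across the U-bolt into its catch, and let go of everything. Leave the loupe, the pen cup and the brass weight where they are.

Things in the scene. Friction and masses are not known exactly. Their poses are not given: they have to be found in the camera images.
- rest: Fixed reading rest. Origin on the table top under the centre of its clamp bracket; z up, y along its level aluminium tube (28 mm dia., axis 56 mm up, y -33 to +352 mm), x across it. Bracket: upright flanges at x +-35 to 39 mm, y -31 to +31, tops 63 mm up; the hole plate lies between them under the tube. Wooden desk with open volume over y +100 to +325, x -105 to +110, up to 130 mm high.
- seat (a point): Nominal middle between the plate's two holes, at its top face (40 mm above the table); axes as the rest. Holes 9.6 mm dia. with 1.5 mm chamfers, at x +-19.5 mm, one each side of the tube. The 62 x 44 x 14 mm steel plate, stiffly held, sits anywhere from -7 to +7 mm along the tube (y), not reported: find the holes by touch or sight.
- home (a point): Where the U-bolt's middle is once home, if the plate is central (47 mm above the table; crossbar top then 79.5 mm up, resting on the tube). A red backing bar under the plate stops the legs 14 mm below the plate's top; the legs must push it a further 12 mm down against about 8 N of friction. The U-bolt does not fall home by its own weight.
- catch (a point): Brass catch fork for the keeper bar's free end: middle between the tops of its two fixed posts (88 mm tall, at rest x +-9 to 15 mm, y +39 to +47 mm).
- ubolt_mid (a point): Middle of the loose steel square U-bolt, half-way up its 65.5 mm height. 8 mm rod, 47 mm over the legs, 31 mm between them, centres 39 mm apart, tips tapered over 2.5 mm. x from leg to leg, z up from tips to crossbar; same either way round. About 80 g. Starts upright in loose holes of the wooden block, its tips 8 mm and its top 73.5 mm above the table.
- stand: Fixed wooden block 75 x 50 x 30 mm that holds the U-bolt at the start; origin at the centre of its underside, x along its 75 mm length, which is the line of the two legs.
- latch (a joint): Brass keeper bar, rad: 0 = flat across the U-bolt in its catch, 1.57 upright, 2.0 = back stop. Starts leaning back past upright, held by slight friction; pushed 30 degrees past upright towards the U-bolt it falls shut by its weight (70 g). Bar 12 x 6 mm, 125 mm long from the hinge; black knob 12 mm dia., 12 mm tall on its outer face, 112 mm from the hinge. Cannot lie flat unless the U-bolt is home.
- latch_hinge (a point): Hinge axis of the keeper bar, fixed on the rest: 75 mm from the bracket's centre on the side away from the desk (rest y -75 mm), 84 mm above the table. The brass posts that carry it are 24 mm apart over their outsides and 92 mm tall.
- latch_end (a point): Point inside the keeper bar 112 mm from its hinge, beneath the black knob.
- loupe: Black loupe, 60 mm dia., 38 mm tall; origin at its underside. Leave alone.
- pencup: Blue pen cup, 72 mm dia., 85 mm tall; origin at its underside. Leave alone.
- weight: Brass paperweight, 56 mm dia., 40 mm tall; origin at its underside. Leave alone.

How it is judged:
By the outcome, as a careful person would: the job done as asked, in the order asked, and still so for the second after the job is handed in, with the robot touching nothing.
It also fails if it takes over 64 s, if anything falls off the work surface, if the arm or the gripper's body presses on something with over 40 N, if the wrist force passes 120 N, or if a joint passes its speed limit or range.

## Working session

There is one attempt and no reset: what is moved stays moved. The work goes in short steps, Python scripts to look and compute and a tool call to move; the robot and the scene stay as the last step left them, time stands still between calls to the robot, and variables do not carry over. Pictures are saved under pics/ and viewed, at most 10 in all, crops included, and the job is handed in when it is done.

Besides the shell and the picture viewer there is one more tool, called after "Call:" in YAML: its name, and indented under it one key for each argument. step_arm: Moves the arm, as the interface text tells. Its arguments: {"type":"object","properties":{"rows":{"type":"array"},"claw":{"type":"number"}},"required":["rows"]}

```bash
mkdir -p pics
cat > h.py <<'E'
import numpy as np, cv2
from workcell import bot
def cloud(cam):
    im,d=bot.camera(cam); p=bot.camera_params(cam)
    v,u=np.mgrid[0:384,0:512]
    P=np.stack([(u-p['cx'])/p['fx']*d,-(v-p['cy'])/p['fy']*d,-d,np.ones_like(d)],-1)@np.array(p['pose']).T
    P=P[...,:3].copy(); P[d<=0]=np.nan
    return im,P
def save(im,n): cv2.imwrite('pics/'+n,im[...,::-1])
E
python3 - <<'E'
from h import *
o=bot.get_obs(); print(o)
out=[]
for c in('scene','top'):
    im,P=cloud(c); out.append(im); print(c,bot.camera_params(c))
    for t in['rest','stand','ubolt_mid','latch','latch_hinge','catch','loupe','pencup','weight']:
        try:
            for r in bot.trace(t,c)[:2]:
                q=P[r['pixels']]; q=q[~np.isnan(q[:,0])]
                print(t,round(r['score'],2),np.round(r['uv']),len(q),np.round(np.median(q,0),3),np.round(np.percentile(q,2,axis=0),3),np.round(np.percentile(q,98,axis=0),3))
        except Exception as e: print(t,e)
    save(im,c+'0.png'); np.save(c+'0.npy',P)
E
```

```text
{'clock': 0.0, 'joint_pos': array([1.24800153e+00, 2.41423463e-01, 3.72004428e-03, 1.33520011e+00,
       1.91319646e-05, 1.57073764e+00]), 'joint_vel': array([ 0.00259577, -0.00027118, -0.0002035 , -0.00048396, -0.00149627,
        0.00060082]), 'tau': array([ 3.47891355e-04, -3.72318327e+01,  2.52407849e+01,  1.70116522e-02,
       -9.91597221e-05, -2.59610786e-07]), 'eef_pos': array([0.15845214, 0.4737209 , 0.30300597]), 'tool_rot': array([ 1.60668556e-01,  9.87007854e-01, -1.03836322e-03, -1.78782887e-04]), 'ft_force': array([ 0.33004639,  0.08579063, -0.40123707]), 'ft_torque': array([-0.02892453,  0.00306622,  0.02334407]), 'grasp_force': 0.0, 'grip_width': 0.08539670584913678}
scene {'fx': 498.5292289789234, 'fy': 498.5292289789234, 'cx': 250.6322588818495, 'cy': 200.94105534829384, 'pose': array([[ 0.66128834, -0.58354643,  0.4713505 ,  1.06244071],
       [ 0.75000728,  0.52579634, -0.40128205, -0.47638517],
       [-0.01366766,  0.61887944,  0.78536707,  0.8857844 ],
       [ 0.        ,  0.        ,  0.        ,  1.        ]])}
rest 0.62 [339. 113.] 8915 [0.534 0.274 0.075
[... 1867 characters left out ...]
0.07 ] [ 0.537 -0.326  0.027] [ 0.581 -0.303  0.074]
latch 0.71 [206. 193.] 110 [0.562 0.026 0.169] [0.554 0.002 0.095] [0.571 0.06  0.199]
latch_hinge 0.91 [ 92. 216.] 10256 [0.511 0.311 0.084] [0.395 0.061 0.005] [0.607 0.456 0.117]
catch 0.7 [ 93. 218.] 10263 [0.511 0.31  0.084] [0.395 0.059 0.005] [0.607 0.455 0.117]
loupe 0.76 [343. 122.] 428 [ 0.738 -0.31   0.037] [ 0.712 -0.337  0.025] [ 0.766 -0.284  0.041]
pencup 0.9 [300. 114.] 784 [ 0.774 -0.198  0.043] [ 0.731 -0.226  0.   ] [ 0.796 -0.161  0.086]
weight 0.8 [265. 262.] 413 [ 0.386 -0.105  0.02 ] [ 0.357 -0.132 -0.002] [ 0.411 -0.079  0.041]
weight 0.49 [ 92. 220.] 10376 [0.511 0.311 0.084] [0.395 0.058 0.005] [0.608 0.458 0.117]
```

View pics/scene0.png

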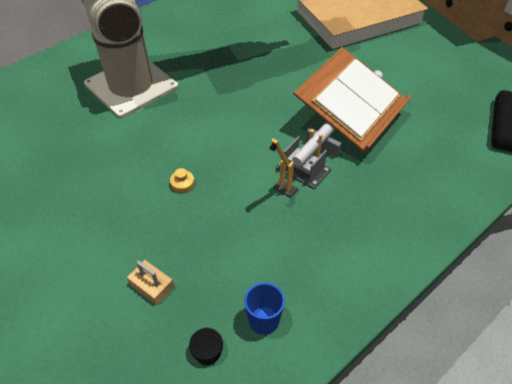

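View pics/top0.png

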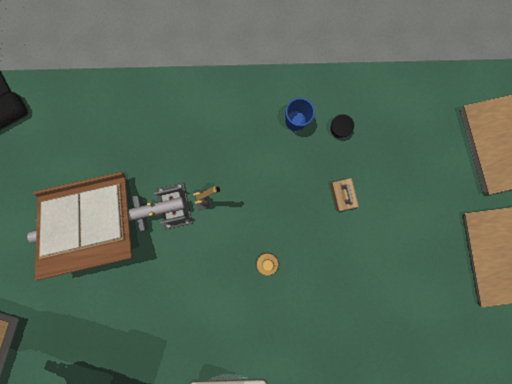

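Scene view: the rest's bracket is at about (305,160) with the hinge posts at (288,178), the block and U-bolt at (150,282), the weight at (181,181), the cup at (263,308) and the loupe at (206,345). In the top view the bracket is at (173,205), the keeper at (206,194) and the U-bolt at (346,194). Next I fit the poses.

```bash
cat > fit.py <<'E'
from h import *
from scipy.optimize import least_squares
A={c:np.load(c+'0.npy').reshape(-1,3) for c in('scene','top')}
def box(q,c,h): # signed distance to box
    d=np.abs(q-c)-h
    return np.linalg.norm(np.maximum(d,0),axis=1)+np.minimum(d.max(1),0)
def restd(q):
    ds=[]
    # tube
    r=np.hypot(q[:,0],q[:,2]-.056)-.014; a=np.maximum(-.033-q[:,1],0); ds.append(np.where(a>0,np.hypot(a,np.maximum(r,0)),np.maximum(r,-.033-q[:,1])))
    for s in(-1,1):
        ds.append(box(q,[s*.037,0,.0315],[.002,.031,.0315]))
        ds.append(box(q,[s*.012,.043,.044],[.003,.004,.044]))
    return np.min(np.abs(ds),0)
def fitrest(P,x0,up=.045):
    g=P[(np.abs(P[:,0]-x0[0])<.1)&(np.abs(P[:,1]-x0[1])<.1)&(P[:,2]>up)&(P[:,2]<.085)]
    def loc(p,g):
        c,s=np.cos(p[2]),np.sin(p[2]); d=g-[p[0],p[1],p[3]]
        return np.c_[c*d[:,0]+s*d[:,1],-s*d[:,0]+c*d[:,1],d[:,2]]
    def f(p):
        q=loc(p,g); return np.minimum(restd(q),.012)
    best=None
    for dy in(-.01,0,.01):
        for dx in (-.008,.0,.008):
            r=least_squares(f,[x0[0]+dx,x0[1]+dy,x0[2],0],loss='soft_l1',f_scale=.002,x_scale=[.01,.01,.1,.01])
            if best is None or r.cost<best.cost: best=r
    q=loc(best.x,g); d=restd(q)
    return best.x,len(g),np.median(d),(d<.003).mean()
if __name__=='__main__':
    for c in A:
        P=A[c]; P=P[~np.isnan(P[:,0])]
        print(c,fitrest(P,[.545,.135,.1]))
        # ubolt crossbar points
        g=P[(np.hypot(P[:,0]-.56,P[:,1]+.31)<.05)&(P[:,2]>.064)&(P[:,2]<.085)]
        rc=cv2.minAreaRect(g[:,:2].astype(np.float32)*1000); print('bar',len(g),g.mean(0),rc,np.percentile(g[:,2],[10,50,90]))
        g=P[(np.hypot(P[:,0]-.56,P[:,1]+.31)<.06)&(P[:,2]>.026)&(P[:,2]<.035)]
        print('block',cv2.minAreaRect(g[:,:2].astype(np.float32)*1000),np.median(g[:,2]))
        # keeper bar
        g=P[(np.hypot(P[:,0]-.56,P[:,1]-.03)<.06)&(P[:,2]>.1)&(P[:,2]<.25)]
        m=g.mean(0);u,s,vt=np.linalg.svd(g-m); print('keeper',len(g),m,vt[0],g[g[:,2]>.185].mean(0),g[:,2].max())
    for n,sl,k in(('scene',(slice(115,205),slice(255,355)),6),('top',(slice(165,245),slice(120,230)),7)):
        im=cv2.imread(f'pics/{n}0.png')[sl]; cv2.imwrite(f'pics/{n}0c.png',cv2.resize(im,None,fx=k,fy=k,interpolation=cv2.INTER_CUBIC))
E
python3 fit.py
```

```text
scene (array([0.54071583, 0.13268432, 0.20296486, 0.00069836]), 1038, np.float64(0.0010000571473359476), np.float64(0.8015414258188824))
bar 100 [ 0.56201783 -0.31369483  0.0722694 ] ((560.8909301757812, -313.22930908203125), (46.03188705444336, 8.353283882141113), 11.20942211151123) [0.06948409 0.07268982 0.07439098]
block ((559.4799194335938, -313.31024169921875), (77.1668472290039, 50.993988037109375), 11.18501091003418) 0.030357298690269374
keeper 164 [0.56622811 0.02111207 0.16242927] [ 0.07697544 -0.45121966  0.88908695] [0.56788108 0.00668459 0.19145213] 0.1995223366288269
top (array([ 5.41092330e-01,  1.34618014e-01,  2.03114011e-01, -4.10524025e-04]), 779, np.float64(0.0007874292222717332), np.float64(0.9139922978177151))
bar 65 [ 0.55877577 -0.31051889  0.07140449] ((559.0629272460938, -310.8387451171875), (45.924110412597656, 7.668861389160156), 11.69088363647461) [0.06877142 0.07173929 0.07334877]
block ((559.3467407226562, -310.9583740234375), (74.90028381347656, 51.05637741088867), 11.916276931762695) 0.029517091729973632
keeper 127 [0.56293153 0.02559603 0.16300903] [-0.09563465  0.47123335 -0.8768085 ] [0.56622576 0.01002934 0.19191504] 0.20089274385227596
```

View pics/scene0c.png

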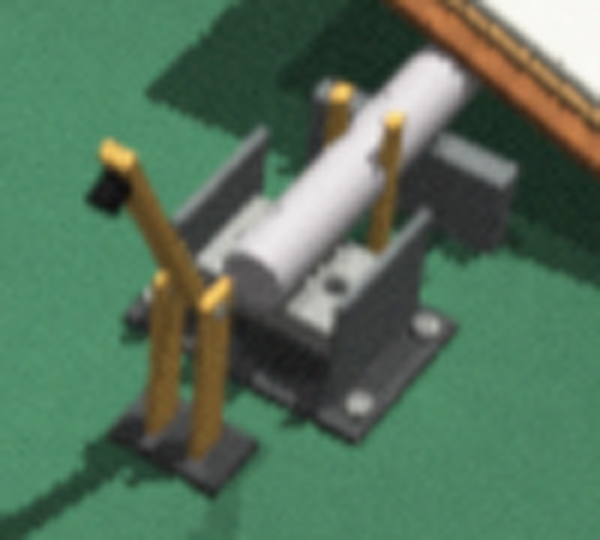

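View pics/top0c.png

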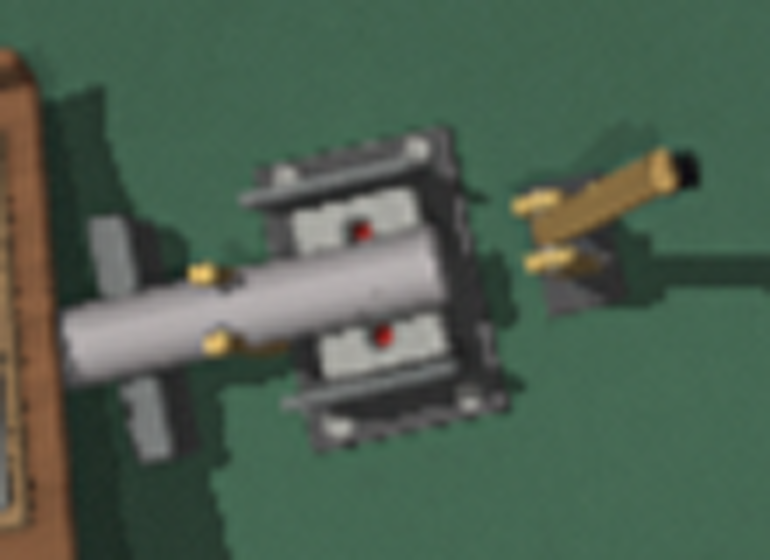

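The enlarged views show both plate holes with red inside at top-crop (361,231) and (382,336). One hole shows in the scene crop at (337,286). Next I locate the plate along the tube.

```bash
cat > plate.py <<'E'
from h import *
from fit import A,fitrest
def ray(c,u,v,z):
    p=bot.camera_params(c);M=np.array(p['pose']);d=M[:3,:3]@[(u-p['cx'])/p['fx'],-(v-p['cy'])/p['fy'],-1];o=M[:3,3]
    return o+d*(z-o[2])/d[2]
def loc(R,P):
    c,s=np.cos(R[2]),np.sin(R[2]);d=np.atleast_2d(P)-[R[0],R[1],0]
    return np.c_[c*d[:,0]+s*d[:,1],-s*d[:,0]+c*d[:,1],d[:,2]]
if __name__=='__main__':
  for c,h in(('top',[(361,231,7,120,165),(382,336,7,120,165)]),('scene',[(337,286,6,255,115)])):
    P=A[c];P=P[~np.isnan(P[:,0])]; R=fitrest(P,[.541,.134,.2])[0]; print(c,R)
    for x,y,k,a,b in h:
        u,v=(x+.5)/k-.5+a,(y+.5)/k-.5+b
        for z in(.04,.033,.026): print('hole z',z,np.round(loc(R,ray(c,u,v,z+R[3]))*1000,1))
    q=loc(R,P); q[:,2]-=R[3]
    for lo,hi in((-.03,-.017),(.017,.03)):
        m=(q[:,0]>lo)&(q[:,0]<hi)&(np.abs(q[:,1])<.06)&(q[:,2]>.036)&(q[:,2]<.044)
        if m.sum()>5:print('plate y',m.sum(),np.round(np.percentile(q[m,1],[0,3,97,100])*1000,1))
E
python3 plate.py
```

```text
top [ 5.41081875e-01  1.34616096e-01  2.03376427e-01 -4.46445702e-04]
hole z 0.04 [[18.2 -4.8 39.6]]
hole z 0.033 [[19.  -3.5 32.6]]
hole z 0.026 [[19.7 -2.1 25.6]]
hole z 0.04 [[-20.7  -4.3  39.6]]
hole z 0.033 [[-20.3  -3.   32.6]]
hole z 0.026 [[-19.9  -1.6  25.6]]
plate y 81 [-25.3 -25.1  17.8  18.6]
plate y 79 [-25.1 -24.7  17.3  18.5]
scene [0.54073209 0.13269048 0.20479102 0.00065201]
hole z 0.04 [[21.6 -4.5 40.7]]
hole z 0.033 [[18.6  1.2 33.7]]
hole z 0.026 [[15.5  7.  26.7]]
plate y 47 [-26.9 -26.1  16.   17.3]
plate y 54 [-28.  -26.5  16.4  18.2]
```

Call:
step_arm:
  rows:
    - [[0, 0, 0], 10]
    - [[0, 0, 0], 20]
    - [[0, 0, 0], 30]
    - [[0, 0, 0], 40]
    - [[0, 0, 0], 50]
    - [[0, 0, 0], 60]
  claw: -1

```text
clock: 1.75
eef_pos: [0.1586, 0.4742, 0.3039]
tool_rot: [0.635, 0.773, 0.0, 0.0]
ft_force: [-0.2, -0.7, 0.0]
grip_width: 0.0855
grasp_force: 0.0
```

Call:
step_arm:
  rows:
    - [[-55, 15, 0], 0]
    - [[-115, 32, 0], 0]
    - [[-175, 49, 0], 0]
    - [[-235, 66, 0], 0]
    - [[-295, 83, 0], 0]
    - [[-355, 100, 0], 0]
    - [[-415, 117, 0], 0]
    - [[-475, 134, 0], 0]
    - [[-535, 151, 0], 0]
    - [[-595, 168, 0], 0]
    - [[-655, 185, 0], 0]
    - [[-715, 202, 0], 0]

```text
clock: 3.25
eef_pos: [0.4999, -0.1883, 0.304]
tool_rot: [0.633, 0.774, 0.0, 0.0]
ft_force: [1.2, 1.0, -0.3]
grip_width: 0.0853
grasp_force: 0.0
```

Call:
step_arm:
  rows:
    - [[-50, 15, 20], 0]
    - [[-95, 28, 50], 0]
    - [[-125, 36, 90], 0]
    - [[-135, 39, 110], 0]
    - [[-135, 39, 110], 0]
    - [[-135, 39, 110], 0]

```text
clock: 4.0
eef_pos: [0.5647, -0.3099, 0.1956]
tool_rot: [0.632, 0.775, 0.0, 0.001]
ft_force: [0.5, -0.3, 0.1]
grip_width: 0.0854
grasp_force: 0.0
```

Call:
step_arm:
  rows:
    - [[-1, -5, 20], 0]
    - [[-1, -5, 45], 0]
    - [[-1, -5, 58], 0]
    - [[-1, -5, 63], 0]
    - [[-1, -5, 63], 0]

```text
clock: 4.62
eef_pos: [0.56, -0.3125, 0.1318]
tool_rot: [0.632, 0.775, 0.0, 0.001]
ft_force: [-0.2, 0.3, -1.4]
grip_width: 0.0853
grasp_force: 0.0
```

Call:
step_arm:
  rows:
    - [[0, 0, 0], 0]
    - [[0, 0, 0], 0]
    - [[0, 0, 0], 0]
    - [[0, 0, 0], 0]
    - [[0, 0, 0], 0]
    - [[0, 0, 0], 0]
  claw: 1

```text
clock: 5.38
eef_pos: [0.5599, -0.3131, 0.132]
tool_rot: [0.633, 0.774, -0.0, 0.001]
ft_force: [-1.9, 0.2, 5.5]
grip_width: 0.0436
grasp_force: 60.4
```

Run:
```python
from h import *
o=bot.get_obs(); print(o['grip_width'],o['grasp_force'],o['eef_pos'],o['ft_force'])
im,P=cloud('scene')
sl=(slice(235,315),slice(100,210))
cv2.imwrite('pics/g1.png',cv2.resize(im[sl][...,::-1],None,fx=6,fy=6,interpolation=cv2.INTER_CUBIC))
```

```text
0.04360364903381317 60.411230254685506 [ 0.5598968  -0.31313392  0.13203879] [-1.909863    0.15718924  5.54804295]
```

View pics/g1.png

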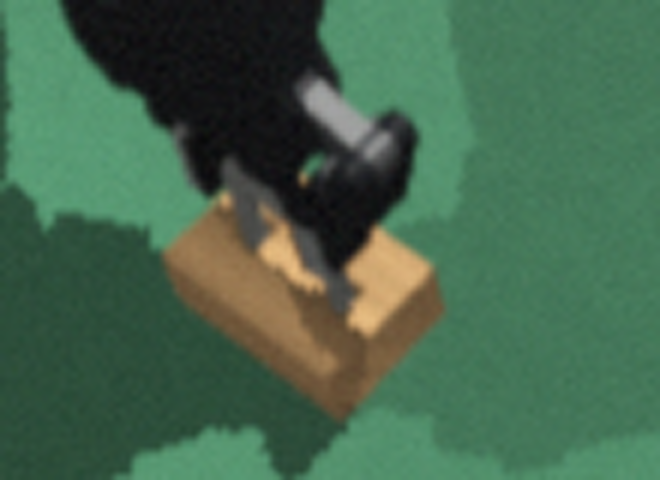

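The crop shows the fingers outside both legs of the U-bolt, with the right finger tip at about (345,260) and the legs entering the block at (255,245) and (345,300). Grip force is 60 N, so I lift.

Call:
step_arm:
  rows:
    - [[0, 0, -5], 0]
    - [[0, 0, -15], 0]
    - [[0, 0, -30], 0]
    - [[0, 0, -60], 0]
    - [[0, 0, -100], 0]
    - [[0, 0, -120], 0]
    - [[0, 0, -120], 0]
    - [[0, 0, -120], 0]

```text
clock: 6.42
eef_pos: [0.5592, -0.3124, 0.2502]
tool_rot: [0.633, 0.774, -0.0, -0.001]
ft_force: [-0.4, 0.4, -1.2]
grip_width: 0.043
grasp_force: 61.0
```

Run:
```python
from h import *
o=bot.get_obs(); print(o['grip_width'],o['grasp_force'],o['eef_pos'],o['ft_force'],o['tool_rot'])
im,P=cloud('scene')
p=bot.camera_params('scene');M=np.array(p['pose']);R=M[:3,:3].T
q=R@(o['eef_pos']-[0,0,.08]-M[:3,3]); u=int(p['cx']-p['fx']*q[0]/q[2]);v=int(p['cy']+p['fy']*q[1]/q[2]); print(u,v)
np.save('g2.npy',P)
cv2.imwrite('pics/g2.png',cv2.resize(im[v-45:v+45,u-50:u+50][...,::-1],None,fx=6,fy=6,interpolation=cv2.INTER_CUBIC))
```

```text
0.04299936313893663 61.01212533423677 [ 0.55922482 -0.31241863  0.2501728 ] [-0.41258109  0.42848372 -1.20263683] [ 6.32663205e-01  7.74426793e-01 -1.10674900e-04 -6.31705043e-04]
135 237
```

View pics/g2.png

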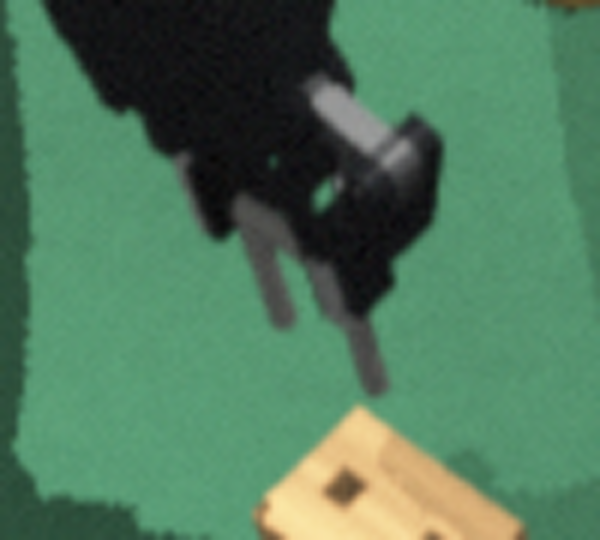

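The U-bolt is out and upright in the grip, with leg tips at crop (285,325) and (375,390). The block below is empty. Next I measure how it sits in the hand.

```bash
cat > hand.py <<'E'
from h import *
from scipy.spatial.transform import Rotation as Ro
def tool(P,o): return (P.reshape(-1,3)-o['eef_pos'])@Ro.from_quat(o['tool_rot']).as_matrix()
def rep(c):
    im,P=cloud(c); o=bot.get_obs(); q=tool(P,o); rgb=im.reshape(-1,3).astype(int)
    m=(np.abs(q[:,0])<.03)&(np.abs(q[:,1])<.06)&(q[:,2]>.03)&(q[:,2]<.15); q=q[m];r=rgb[m].mean(1)
    for n,k in(('dark',r<45),('grey',(r>60))):
        a=q[k]*1000
        for lo,hi in((-60,-25),(-25,-14),(-14,14),(14,25),(25,60)):
            b=a[(a[:,1]>lo)&(a[:,1]<hi)]
            if len(b)>4: print(c,n,lo,hi,len(b),'z',np.round(np.percentile(b[:,2],[2,50,98,100])),'x',np.round(np.percentile(b[:,0],[3,50,97]),1),'y',np.round(np.percentile(b[:,1],[3,97]),1))
    g=q[(r>60)&(q[:,2]>.088)]*1000
    for s in(-1,1):
        b=g[(g[:,1]*s>5)]
        if len(b)>8:
            f=np.polyfit(b[:,2],b[:,0],1);h=np.polyfit(b[:,2],b[:,1],1); print('leg',s,len(b),'x at 80,125:',np.polyval(f,[80,125]).round(1),'y',np.polyval(h,[80,125]).round(1))
    print(np.round(Ro.from_quat(o['tool_rot']).as_matrix(),3).tolist())
if __name__=='__main__':
    for c in('scene','top'): rep(c)
E
python3 hand.py
```

```text
scene dark -25 -14 99 z [30. 48. 66. 67.] x [-11.6  -5.3   1.9] y [-23.3 -19.9]
scene dark 25 60 47 z [37. 51. 62. 63.] x [-8.1 -6.3  3.8] y [29.9 36.4]
scene grey -60 -25 9 z [32. 49. 64. 65.] x [-12.3 -11.7 -11.2] y [-27.3 -25.1]
scene grey -25 -14 95 z [ 34.  89. 119. 121.] x [-12.1  -2.7   1.9] y [-24.6 -15.1]
scene grey -14 14 37 z [56. 58. 71. 93.] x [-4.6 -3.   0.4] y [-13.5   6.1]
scene grey 14 25 69 z [ 47.  98. 121. 121.] x [-12.   -3.    2.2] y [18.1 24.4]
scene grey 25 60 33 z [36. 52. 68. 69.] x [-12.4 -10.9  -7.4] y [25.5 30.1]
leg -1 50 x at 80,125: [-1.1 -2. ] y [-16.4 -18.3]
leg 1 49 x at 80,125: [-2.1 -1.8] y [22.8 20.6]
[[-0.199, 0.98, -0.003], [0.98, 0.199, 0.001], [0.002, -0.002, -1.0]]
top dark -60 -25 8 z [48. 55. 63. 63.] x [7.2 7.9 8.3] y [-33.8 -29.2]
top dark -25 -14 6 z [33. 49. 65. 65.] x [ 5.7 11.8 12.7] y [-22.5 -20.8]
top dark 14 25 6 z [33. 60. 72. 73.] x [ 0.5  4.8 10.5] y [21.5 23.3]
top dark 25 60 5 z [38. 48. 57. 57.] x [ 7.6  8.2 12.1] y [28.6 32.9]
top grey -25 -14 26 z [ 56.  91. 117. 118.] x [ 0.7  5.1 11.9] y [-23.8 -15.2]
top grey -14 14 41 z [57. 60. 64. 64.] x [-0.6  2.6  5.5] y [-12.7  12.8]
top grey 14 25 28 z [ 49.  73. 120. 120.] x [-0.5  4.7 12.5] y [14.5 24.7]
top grey 25 60 13 z [32. 50. 65. 66.] x [ 7.7 12.  12.8] y [25.6 37.9]
leg -1 14 x at 80,125: [5.4 4.7] y [-19.5 -18.5]
leg 1 13 x at 80,125: [5.5 4.4] y [19.8 19.7]
[[-0.199, 0.98, -0.003], [0.98, 0.199, 0.001], [0.002, -0.002, -1.0]]
```

Call:
step_arm:
  rows:
    - [[45, -8, 0], 0]
    - [[100, -19, 0], 0]
    - [[158, -30, 0], 0]
    - [[218, -41, 0], 0]
    - [[278, -52, 0], 0]
    - [[330, -60, 0], 0]
    - [[366, -50, 0], 0]
    - [[392, -10, 0], 0]
    - [[416, 32, 0], 0]
    - [[430, 58, 10], 0]
    - [[436, 70, 20], 0]
    - [[436, 71, 30], 0]

```text
clock: 8.07
eef_pos: [0.5419, 0.1287, 0.2194]
tool_rot: [0.633, 0.775, -0.001, -0.001]
ft_force: [-0.8, -0.2, -1.1]
grip_width: 0.0431
grasp_force: 61.2
```

Call:
step_arm:
  rows:
    - [[0, 0, 5], 0]
    - [[0, 0, 12], 0]
    - [[0, 0, 12], 0]

```text
clock: 8.45
eef_pos: [0.5416, 0.1281, 0.2086]
tool_rot: [0.633, 0.774, -0.0, -0.0]
ft_force: [-0.2, 0.3, -0.7]
grip_width: 0.0432
grasp_force: 61.2
```

```bash
cat > look.py <<'E'
import sys
from h import *
from hand import tool,Ro
from fit import fitrest
n=sys.argv[1]; o=bot.get_obs(); print(o['clock'],o['eef_pos'],o['ft_force'],o['grip_width'],Ro.from_quat(o['tool_rot']).as_matrix().round(3).tolist())
ims=[]
for c in('scene','top'):
    im,P=cloud(c); np.save(n+c+'.npy',P)
    a=im[105:205,255:365] if c=='scene' else im[155:255,120:230]
    ims.append(cv2.resize(a[...,::-1],None,fx=3.6,fy=3.6,interpolation=cv2.INTER_CUBIC))
cv2.imwrite(f'pics/{n}.png',np.hstack(ims))
E
python3 look.py a1; python3 hand.py | grep -v dark
```

```text
8.45 [0.54156569 0.12809867 0.20864547] [-0.24754765  0.31621592 -0.73745152] 0.043194582709249064 [[-0.199, 0.98, -0.001], [0.98, 0.199, -0.0], [-0.0, -0.001, -1.0]]
scene grey -60 -25 55 z [ 34. 146. 150. 150.] x [-25.2  -9.6  18.3] y [-40.1 -25.3]
scene grey -25 -14 75 z [ 44.  85. 120. 122.] x [-12.   -2.9   2.5] y [-24.3 -15.1]
scene grey -14 14 257 z [ 56. 140. 149. 149.] x [-28.3  -3.2  26.6] y [-11.   12.9]
scene grey 14 25 71 z [ 41.  93. 120. 121.] x [-11.9  -3.6   0.3] y [14.5 24.7]
scene grey 25 60 81 z [ 37. 145. 150. 150.] x [-24.7  -9.1  28. ] y [25.6 38.7]
leg -1 113 x at 80,125: [-2.3 -2.4] y [-13.2 -20.4]
leg 1 180 x at 80,125: [-5.2 -2.8] y [17.3 19.3]
[[-0.199, 0.98, 0.001], [0.98, 0.199, 0.0], [0.0, 0.001, -1.0]]
top grey -60 -25 29 z [ 43. 146. 148. 149.] x [-22.1  -5.8  11.4] y [-39.1 -26.5]
top grey -14 14 161 z [138. 142. 149. 150.] x [-26.7  -9.4   9.3] y [-12.7  11.7]
top grey 25 60 22 z [144. 147. 149. 150.] x [-24.9  -9.8   6.1] y [34.7 38.5]
leg -1 83 x at 80,125: [-5.4 -6.2] y [16.6 -7.4]
leg 1 66 x at 80,125: [ 8.3 -4.4] y [-21.2   6.8]
[[-0.199, 0.98, 0.001], [0.98, 0.199, 0.0], [0.0, 0.001, -1.0]]
```

View pics/a1.png

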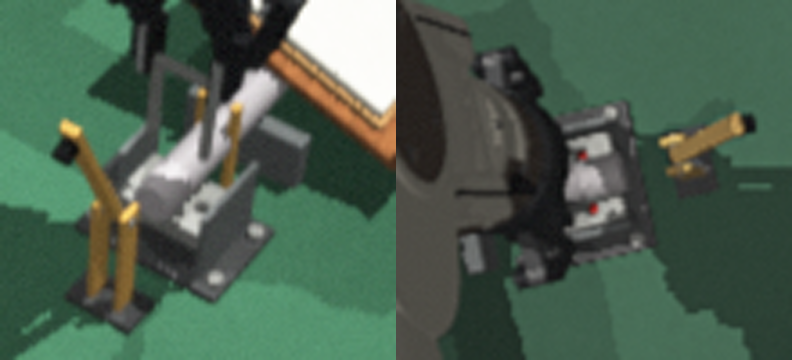

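The left view shows the bolt above the tube with one leg each side, near leg tip at about (207,155) and near hole at (205,207). The right view shows red holes at (583,155) and (592,210). I descend now and watch the force.

Call:
step_arm:
  rows:
    - [[1, 0.5, 5], 0]
    - [[1, 0.5, 12], 0]
    - [[1, 0.5, 20], 0]
    - [[1, 0.5, 20], 0]

```text
clock: 9.15
eef_pos: [0.5418, 0.1297, 0.1876]
tool_rot: [0.633, 0.774, -0.001, -0.001]
ft_force: [0.3, 0.1, -1.1]
grip_width: 0.0433
grasp_force: 61.2
```

Call:
step_arm:
  rows:
    - [[0, 0, 6], 0]
    - [[0, 0, 12], 0]
    - [[0, 0, 18], 0]
    - [[0, 0, 22], 0]
    - [[0, 0, 22], 0]

```text
clock: 9.78
eef_pos: [0.5422, 0.1298, 0.1665]
tool_rot: [0.633, 0.774, -0.0, -0.0]
ft_force: [-1.0, -0.3, -0.8]
grip_width: 0.0431
grasp_force: 61.2
```

Call:
step_arm:
  rows:
    - [[0, 0, 2], 0]
    - [[0, 0, 4], 0]
    - [[0, 0, 6], 0]
    - [[0, 0, 6], 0]

```text
clock: 10.28
eef_pos: [0.5424, 0.1298, 0.1607]
tool_rot: [0.633, 0.774, -0.0, -0.0]
ft_force: [-0.0, -0.2, -0.2]
grip_width: 0.0434
grasp_force: 61.2
```

Call:
step_arm:
  rows:
    - [[0, 0, 2], 0]
    - [[0, 0, 4], 0]
    - [[0, 0, 5], 0]
    - [[0, 0, 5], 0]

```text
clock: 10.78
eef_pos: [0.5424, 0.1298, 0.1558]
tool_rot: [0.633, 0.774, -0.0, -0.0]
ft_force: [0.7, -0.8, -0.9]
grip_width: 0.0429
grasp_force: 61.2
```

The tips are in the holes with no contact force. I press down onto the backing bar next.

Call:
step_arm:
  rows:
    - [[0, 0, 2], 0]
    - [[0, 0, 4], 0]
    - [[0, 0, 6], 0]
    - [[0, 0, 8], 0]
    - [[0, 0, 10], 0]
    - [[0, 0, 10], 0]

```text
clock: 11.52
eef_pos: [0.5425, 0.1299, 0.1468]
tool_rot: [0.633, 0.774, 0.0, 0.0]
ft_force: [-1.5, -0.3, 5.3]
grip_width: 0.0433
grasp_force: 61.8
```

Call:
step_arm:
  rows:
    - [[0, 0, 2], 0]
    - [[0, 0, 4], 0]
    - [[0, 0, 6], 0]
    - [[0, 0, 8], 0]
    - [[0, 0, 8], 0]

```text
clock: 12.15
eef_pos: [0.5425, 0.1298, 0.1388]
tool_rot: [0.633, 0.774, 0.0, 0.0]
ft_force: [-2.5, -0.5, 4.6]
grip_width: 0.0433
grasp_force: 61.8
```

Call:
step_arm:
  rows:
    - [[0, 0, 1], 0]
    - [[0, 0, 2], 0]
    - [[0, 0, 3], 0]
    - [[0, 0, 3], 0]
    - [[0, 0, 3], 0]

```text
clock: 12.78
eef_pos: [0.5425, 0.1299, 0.1363]
tool_rot: [0.633, 0.774, 0.0, 0.0]
ft_force: [-3.4, -1.7, 9.0]
grip_width: 0.0434
grasp_force: 62.1
```

Call:
step_arm:
  rows:
    - [[0, 0, 0.5], 0]
    - [[0, 0, 1], 0]
    - [[0, 0, 1.5], 0]
    - [[0, 0, 1.5], 0]

```text
clock: 13.28
eef_pos: [0.5425, 0.1299, 0.136]
tool_rot: [0.633, 0.774, 0.001, 0.001]
ft_force: [-4.8, -1.5, 14.5]
grip_width: 0.0434
grasp_force: 62.8
```

Call:
step_arm:
  rows:
    - [[0, 0, 1], 0]
    - [[0, 0, 2], 0]
    - [[0, 0, 2], 0]

```text
clock: 13.65
eef_pos: [0.5425, 0.1299, 0.1358]
tool_rot: [0.633, 0.774, 0.001, 0.001]
ft_force: [-8.7, -2.7, 24.8]
grip_width: 0.0429
grasp_force: 64.0
```

Call:
step_arm:
  rows:
    - [[0, 0, -2.5], 0]
    - [[0, 0, -2.5], 0]
    - [[0, 0, -2.5], 0]
    - [[0, 0, -2.5], 0]
    - [[0, 0, -2.5], 0]
  claw: -0.3

```text
clock: 14.28
eef_pos: [0.5424, 0.1298, 0.1335]
tool_rot: [0.633, 0.774, -0.0, -0.0]
ft_force: [-0.4, 0.1, -0.0]
grip_width: 0.0558
grasp_force: 0.0
```

Call:
step_arm:
  rows:
    - [[0, 0, -10], 0]
    - [[0, 0, -35], 0]
    - [[0, 0, -85], 0]
    - [[0, -40, -110], 0]
    - [[0, -100, -110], 0]
    - [[0, -150, -110], 0]
    - [[0, -160, -110], 0]

```text
clock: 15.15
eef_pos: [0.3827, 0.0972, 0.2444]
tool_rot: [0.633, 0.774, -0.0, -0.0]
ft_force: [-0.1, 0.2, 0.4]
grip_width: 0.0556
grasp_force: 0.0
```

```bash
python3 look.py a2
python3 - <<'E'
from h import *
from plate import loc
from fit import fitrest
for c in('scene','top'):
    P=np.load('a2'+c+'.npy').reshape(-1,3);P=P[~np.isnan(P[:,0])]
    R=fitrest(P,[.541,.134,.2])[0]; q=loc(R,P);q[:,2]-=R[3]
    m=(np.abs(q[:,0])<.03)&(np.abs(q[:,1])<.025)&(q[:,2]>.0725)&(q[:,2]<.1)
    b=q[m]*1000; print(c,R.round(4),len(b),np.percentile(b,[2,50,98],axis=0).round(1).tolist())
    for s in(-1,0,1):
        k=b[np.abs(b[:,0]-15*s)<8]; print(s,np.percentile(k[:,2],[90,100]).round(1) if len(k) else 0)
E
```

```text
15.15 [0.38269272 0.09722282 0.24441975] [-0.06381585  0.17740821  0.44794024] 0.055574798323243996 [[-0.2, 0.98, -0.001], [0.98, 0.2, -0.0], [-0.0, -0.001, -1.0]]
scene [0.5407 0.1325 0.2018 0.0012] 59 [[-19.9, -8.0, 72.9], [2.0, -4.8, 75.9], [23.1, -0.0, 79.1]]
-1 [78.9 79.1]
0 [77.5 79. ]
1 [78.3 79.2]
top [0.541  0.1347 0.1992 0.    ] 63 [[-21.3, -7.5, 73.8], [0.3, -3.8, 76.6], [22.1, 0.2, 79.7]]
-1 [78.1 78.6]
0 [78.5 80.7]
1 [78.  79.8]
```

View pics/a2.png

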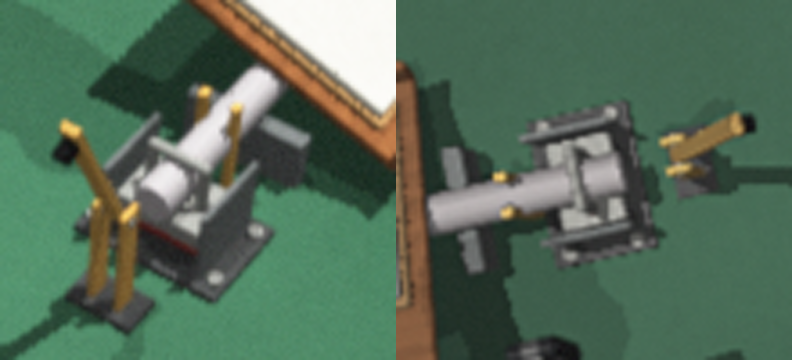

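The U-bolt sits on the tube in both views, crossbar at (180,155) left and (575,175) right. Its top measures about 79 mm above the table, so it is home. Now I go behind the keeper with the fingers shut.

Call:
step_arm:
  rows:
    - [[-45, 0, 0], 0]
    - [[-100, 0, 0], 0]
    - [[-150, 10, 0], 0]
    - [[-165, 50, 8], 0]
    - [[-165, 105, 16], 0]
    - [[-165, 150, 16], 0]
    - [[-165, 162, 16], 0]
    - [[-165, 162, 16], 0]
    - [[-165, 162, 16], 0]
  claw: 1

```text
clock: 16.38
eef_pos: [0.5767, -0.0317, 0.2278]
tool_rot: [0.633, 0.774, -0.0, -0.0]
ft_force: [0.1, -0.1, 0.6]
grip_width: -0.0002
grasp_force: 0.0
```

```bash
python3 look.py a3
python3 - <<'E'
from h import *
from plate import loc
o=bot.get_obs(); print(loc([.5409,.1337,.2033],o['eef_pos'])*1000,o['tool_rot'])
E
```

```text
16.375 [ 0.57665246 -0.03167249  0.22778412] [ 0.11096941 -0.05574818  0.63109965] -0.0001645409969679729 [[-0.199, 0.98, -0.001], [0.98, 0.199, -0.0], [0.0, -0.001, -1.0]]
[[   1.4663725  -169.2036135   228.28643985]] [ 6.32845572e-01  7.74278034e-01 -7.93133640e-05 -4.59405973e-05]
```

View pics/a3.png

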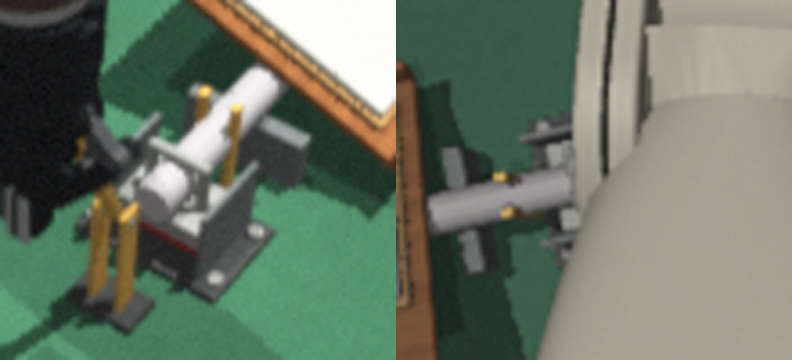

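The fingers are shut and standing behind the keeper, with fingertips at about (20,225) left, and there is no contact. I push it towards the U-bolt.

Call:
step_arm:
  rows:
    - [[10, -1.5, 0], 0]
    - [[18, -1.5, 0], 0]
    - [[25, -1.5, 0], 0]
    - [[32, -1.5, 0], 0]
    - [[39, -1.5, 0], 0]
    - [[46, -1.5, 0], 0]
    - [[53, -1.5, 0], 0]
    - [[60, -1.5, 0], 0]

```text
clock: 17.48
eef_pos: [0.5644, 0.026, 0.2316]
tool_rot: [0.633, 0.774, 0.0, 0.003]
ft_force: [-6.8, -5.3, 20.6]
grip_width: -0.0
grasp_force: 3.3
```

Call:
step_arm:
  rows:
    - [[7, 0, 0], 0]
    - [[14, 0, 0], 0]
    - [[21, 0, 0], 0]
    - [[28, 0, 0], 0]
    - [[35, 0, 0], 0]
    - [[42, 0, 0], 0]
    - [[49, 0, 0], 0]
    - [[56, 0, 0], 0]
    - [[63, 0, 0], 0]
    - [[68, 0, 0], 0]

```text
clock: 18.73
eef_pos: [0.5503, 0.0941, 0.2279]
tool_rot: [0.633, 0.775, 0.0, 0.0]
ft_force: [0.5, -0.1, 0.1]
grip_width: -0.0002
grasp_force: 0.0
```

```bash
python3 look.py a4
```

```text
18.725 [0.55027373 0.09414738 0.22794793] [ 0.45735436 -0.1365553   0.0837773 ] -0.00020845220500645577 [[-0.2, 0.98, 0.0], [0.98, 0.2, 0.0], [0.0, 0.0, -1.0]]
```

View pics/a4.png

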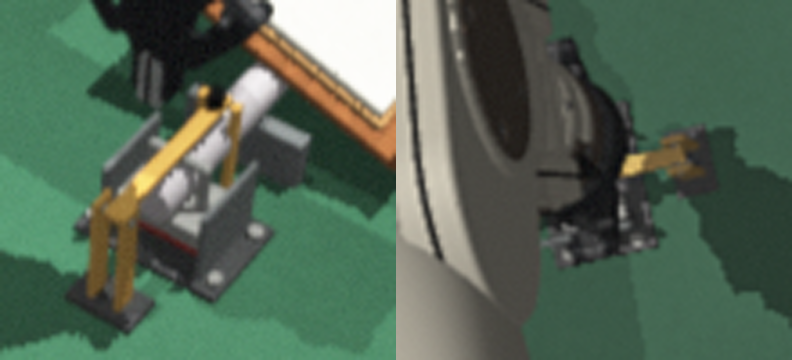

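The keeper has dropped across the U-bolt, and its knob at (213,97) left lies between the catch posts. I retreat, then check by the numbers.

Call:
step_arm:
  rows:
    - [[0, 0, -40], 0]
    - [[0, 0, -80], 0]
    - [[0, -50, -80], 0]
    - [[0, -110, -80], 0]
    - [[0, -170, -80], 0]
    - [[0, -190, -80], 0]
    - [[0, -190, -80], 0]
    - [[0, -190, -80], 0]

```text
clock: 19.82
eef_pos: [0.3653, 0.0559, 0.3083]
tool_rot: [0.633, 0.774, 0.001, 0.001]
ft_force: [0.1, 0.4, -0.2]
grip_width: -0.0
grasp_force: 0.0
```

Run:
```python
from h import *
from plate import loc
from fit import fitrest
R0=[.5409,.1337,.2033]
for c in('scene','top'):
    im,P0=cloud(c);P=P0.reshape(-1,3); q=loc(R0,P)
    rgb=im.reshape(-1,3).astype(int); br=(rgb[:,0]-rgb[:,2]>50)&(np.abs(q[:,0])<.02)
    m=br&(q[:,2]>.074)&(q[:,1]>-.085)&(q[:,1]<.055)
    for a in range(-80,55,20):
        k=q[m&(q[:,1]>a/1e3)&(q[:,1]<(a+20)/1e3)]*1000
        if len(k): print(c,a,len(k),'z',np.percentile(k[:,2],[50,95]).round(1),'x',np.median(k[:,0]).round(1))
    for t in('loupe','pencup','weight'):
        r=bot.trace(t,c)
        if r: k=P[r[0]['pixels'].ravel()]; print(t,np.round(np.nanmedian(k,0),3))
print(bot.get_obs()['ft_force'],bot.get_obs()['clock'])
```

```text
scene -80 75 z [87.7 92.8] x -0.3
scene -60 44 z [86.6 88.6] x 0.5
scene -40 41 z [86.9 89.4] x 1.1
scene -20 43 z [87.4 88.9] x 1.0
scene 0 38 z [87.2 89.3] x 0.9
scene 20 52 z [86.1 92.1] x 2.7
scene 40 15 z [87.5 88.7] x 5.9
loupe [ 0.743 -0.316  0.038]
weight [ 0.395 -0.114  0.021]
top -80 66 z [87.2 92.6] x -0.3
top -60 40 z [86.7 89. ] x 0.1
top -40 42 z [86.3 89. ] x 0.1
top -20 40 z [86.2 89.3] x -0.2
top 0 43 z [86.2 89.7] x -0.4
top 20 25 z [87.  90.7] x 0.1
top 40 28 z [87.4 96.4] x -1.7
loupe [ 0.738 -0.309  0.037]
pencup [ 0.774 -0.199  0.044]
weight [ 0.388 -0.106  0.021]
[-0.25974072  0.01094123  0.55093337] 20.225
```

The keeper's top is level at 87 mm along its whole length, the loose items haven't moved, and the robot is clear.

```bash
python3 -c "
from workcell import bot
print(bot.job_done())"
```

```text
the job is handed in; nothing more can be done
None
```

The job is handed in: the U-bolt is pressed home on the tube, the keeper bar lies flat in its catch, the robot is clear, and the loupe, pen cup and brass weight are where they were (about 20 s used).

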